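Unlock and zero the bench balance

TASK

Get the bench balance ready for weighing: with the fingertips, push the transport lock tab beside the pan all the way to the rear, then gently press the long bar-shaped key, hold it down for about three seconds to zero the balance, and let it come back up. Do not press the bar key while the pan is still locked. Leave the other keys, the pan with its dish, and the things standing around the balance alone.

Things in the scene. Friction and masses are not known exactly. Their poses are not given: they have to be found in the camera images.
- balance: Bench balance fixed to the bench: low cream box, 280 mm fore-and-aft (its x) by 320 mm wide (its y), flat top 60 mm above the bench. Origin: centre of its underside, at bench height; +x points to its rear (away from the key row), +y to its left, z up. The four dark keys stand in one row along its y, 80 mm in front of the origin (x = -80 mm), 52 mm apart (y = -78, -26, 26, 78 mm), in an order that differs each time.
- pan: Square steel weighing pan, 150 x 150 mm and 7 mm thick, fixed on the balance, centred 55 mm behind the balance's origin. Origin: centre of its underside, 65 mm above the bench; its top is 72 mm above the bench.
- lock_top (a point): Centre of the top of the pan's transport lock: an upright dark tab, 14 mm along the balance's x, 26 mm along its y, rising 22 mm from the balance's flat top (its top is 82 mm above the bench), in a straight slot left of the pan (125 mm left of the balance's centre line). The tab slides 40 mm to the rear (balance +x) with about 1.5 N of friction and stays where it is left. The surface in front of it is flat and free for 45 mm.
- lock (a joint): Position of the lock tab in m: 0 = fully forward, towards the key row (locked); 0.040 = fully to the rear (unlocked). It starts between 0 and 0.008.
- key_bar_top (a point): Centre of the top of the bar key (the one to press): oblong, 46 mm fore and aft by 20 mm wide. Its top stands 12 mm above the balance's flat top, 72 mm above the bench, when up.
- key_bar (a joint): How far the bar key is pressed, in m: 0 = up, 0.006 = fully down. Sprung: begins to move at about 1.6 N, fully down at about 5.5 N, springs back when let go.
- key_square_top (a point): Centre of the top of the square key, 26 x 26 mm. Its top stands 12 mm above the balance's flat top, 72 mm above the bench, when up.
- key_square (a joint): How far the square key is pressed, in m: 0 = up, 0.006 = fully down. Sprung: begins to move at about 1.6 N, fully down at about 5.5 N, springs back when let go.
- key_big_round_top (a point): Centre of the top of the large round key, 29 mm across. Its top stands 12 mm above the balance's flat top, 72 mm above the bench, when up.
- key_big_round (a joint): How far the large round key is pressed, in m: 0 = up, 0.006 = fully down. Sprung: begins to move at about 1.6 N, fully down at about 5.5 N, springs back when let go.
- key_small_round_top (a point): Centre of the top of the small round key, 17 mm across. Its top stands 12 mm above the balance's flat top, 72 mm above the bench, when up.
- key_small_round (a joint): How far the small round key is pressed, in m: 0 = up, 0.006 = fully down. Sprung: begins to move at about 1.6 N, fully down at about 5.5 N, springs back when let go.
- dish: Loose empty aluminium weighing dish standing on the pan, 96 mm across the rim, 22 mm high; origin: centre of its underside. Bystander.
- weight: Loose brass calibration weight with a knob, 44 mm across, 70 mm high, on the bench to the balance's left; origin: centre of its underside. Bystander.
- beaker: Loose glass beaker, 70 mm across, 90 mm high, on the bench to the balance's right; origin: centre of its underside. Bystander.
- jar: Loose amber jar, 56 mm across, 75 mm high, on the bench to the balance's right; origin: centre of its underside. Bystander.

How it is judged:
By the outcome, as a careful person would: the job done as asked, in the order asked, and still so for the second after the job is handed in, with the robot touching nothing.
It also fails if it takes over 48 s, if anything falls off the work surface, if the arm or the gripper's body presses on something with over 40 N, if the wrist force passes 120 N, or if a joint passes its speed limit or range.

ROBOT

A 6-joint arm with a two-finger parallel gripper is mounted at the origin on the work surface. World frame = base frame: x ahead of the robot, y to its left, z up, the work surface at z = 0. Lengths are in mm, angles in degrees, forces in N, time in s.
With the tool pointing down it reaches from about 375 to 900 mm from the base axis. Payload 3.1 kg.
Tool frame: the origin (TCP) lies midway between the tips of the shut fingers; the grasp point (between the pads) lies env.pinch_z behind it (env.pinch_z is the distance from the TCP to the grasp point, in mm); z points along the fingers, y is the line along which they close (so a half turn about z gives the same grasp; the last joint's range is limited). The gripper opens to 85 mm and grips with 20 to 120 N. Pads are 22 mm wide; open, the fingers measure 114 mm over their backs; the gripper's body (76 mm by 85 mm) begins 54 mm behind the grasp point. The pads swing forward as they close: fully open they stand 13 mm farther back than shut.
Start: joints at [-83.738, 30.224, 82.088, -0, 67.689, -10.227], TCP at [177.426, -599.264, 231.31] pointing down, gripper open.
Joint ranges: [-176.69, 176.69], [-43.24, 126.21], [12.49, 139.97], [-82, 262], [0, 151.66], [-163.58, 163.58]. Speed limits (degrees/s): [159.86, 159.86, 180, 180, 180, 180].

INTERFACE

Orientations are given as [roll, pitch, yaw] about the fixed x, y, z axes, in that order (R = Rz(yaw) Ry(pitch) Rx(roll)).
In Python, from bench import env gives the robot as it stands. The module is installed in compiled form; this text tells all that it offers.
- The arm moves only by the shell command python3 -m pendant 'ROWS' [FORCE]. ROWS is a JSON object of lists of equal length, an entry for each row: "rot": the turn, a rotation vector about the tool's x, y, z in units of 5 degrees (1.0 is 5 degrees), a list of three; "xyz": the shift along the tool's x, y, z in units of 50 mm (1.0 is 50 mm), a list of three; "hand": the closure, from 0 (fully open) to 1 (shut). In form: {"rot": [[rx, ry, rz], ...], "xyz": [[x, y, z], ...], "hand": [hand, ...]}. A call has 1 to 12 rows; each row is the pose to reach, as a shift and turn from the pose commanded when the call began, along the tool's axes at that moment; what a row does not reach only later rows make up. A row lasts 1/8 s, in which the tool goes at most 62.5 mm and 10.7 degrees, less where a joint would pass 70% of its speed; a pose out of reach is approached as far as the arm can. A call with a gripper value outside its range is refused whole. The fingers move at their own pace and stop on an object; FORCE is the grip in N (left out, the last holds). Time passes only in rows, so rows that repeat a pose let the fingers close. It gives the time, the measured TCP pose, the force, the opening and the grip force at its end, in the units of the state.
- env.get_state(): the state, without advancing time (a new reading comes with each control period).
- env.get_image(name): name is "scene" or "side" or "wrist"; returns a dict with "frame" (420x560x3 uint8, blue, green, red), "fx", "fy", "cx", "cy" (pixels), "extrinsics" (4x4, takes a point from world to camera coordinates). Camera axes: x right, y up, looking along -z (the intrinsics and any distortion apply to the point x, -y, -z); pixel columns grow to the right and rows downward; lengths in mm; the calibration is good to about 2 mm. A picture is of the moment at which its call begins. There is no depth.
- env.close_job(): hands the job in; it is judged then, once.
The state is a dict: "t": time; "qpos": joint angles; "joint_vel": joint speeds; "joint_efforts": joint torques, N m; "position": TCP position; "eef_rot": TCP orientation; "wrist_force": force on the tool from outside, world axes, zero at the start; "wrist_torque": the same for the moment, N m; "opening": opening from 0.0 (shut) to 1.0 (fully open); "grasp_force": force on a finger pad.
Only numpy, scipy, OpenCV 4.12 (cv2) and the standard library are available. Lean on these libraries where they do the work, as an engineer would, in place of code of your own. Each camera call takes 0.05 s, during which the arm holds its last target. There are 200 camera calls.

## Working session

There is one attempt and no reset: what is moved stays moved. The work goes in short steps, Python scripts to look and compute and a shell command to move; the robot and the scene stay as the last step left them, time stands still between calls to the robot, and variables do not carry over. Pictures are saved under pics/ and viewed, at most 10 in all, crops included, and the job is handed in when it is done.

```bash
mkdir -p pics; python3 - <<'E'
from bench import env
import cv2,numpy as np
s=env.get_state();print(s['t'],s['position'],s['eef_rot'],env.pinch_z)
for n in("scene","side"):
    d=env.get_image(n);cv2.imwrite(f"pics/{n}0.png",d["frame"]);print(n,{k:(np.round(v,3).tolist() if k!="frame" else 0) for k,v in d.items()})
E
```

```text
0.0 [ 177.36464031 -598.55196095  230.33715538] [-1.79876745e+02 -2.47491422e-02  1.64883155e+01] 18.700000000000003
scene {'frame': 0, 'fx': 481.438, 'fy': 481.438, 'cx': 286.429, 'cy': 201.54, 'extrinsics': [[0.28, 0.96, 0.0, -168.454], [-0.835, 0.244, 0.493, 458.484], [0.473, -0.138, 0.87, -1221.129], [0.0, 0.0, 0.0, 1.0]]}
side {'frame': 0, 'fx': 484.2, 'fy': 484.2, 'cx': 276.423, 'cy': 214.791, 'extrinsics': [[0.973, -0.229, -0.016, -550.63], [0.174, 0.688, 0.705, -182.274], [-0.15, -0.689, 0.709, -982.904], [0.0, 0.0, 0.0, 1.0]]}
```

View pics/scene0.png

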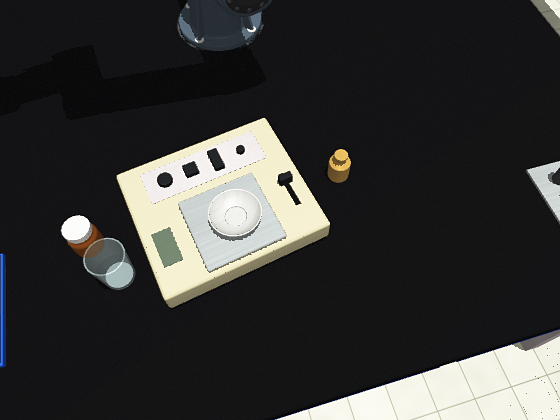

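View pics/side0.png

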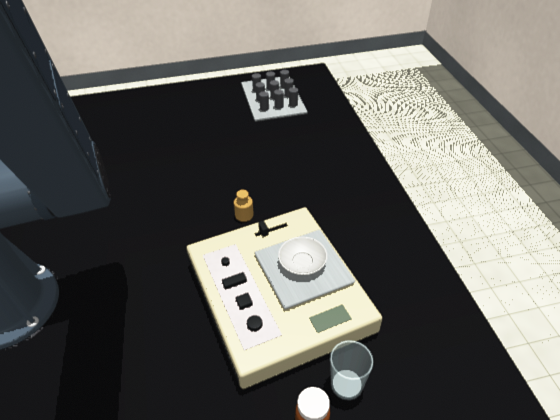

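Scene: the keys, left to right, are big round (165,180), square (191,170), bar (216,160) and small round (240,150). The lock tab is at (286,179) with its slot running to (298,203). Side view agrees: bar at (234,280), tab at (263,229). Next I measure these.

```bash
cat > h.py <<'E'
import cv2,numpy as np
from bench import env
def ray(d,u,v,z):
    E=np.array(d["extrinsics"]);R,t=E[:3,:3],E[:3,3]
    r=R.T@np.array([(u-d["cx"])/d["fx"],-(v-d["cy"])/d["fy"],-1.]);c=-R.T@t
    return c+r*(z-c[2])/r[2]
def proj(d,p):
    E=np.array(d["extrinsics"]);q=E[:3,:3]@np.array(p)+E[:3,3]
    return np.array([d["cx"]+d["fx"]*q[0]/-q[2],d["cy"]-d["fy"]*q[1]/-q[2]])
E
python3 - <<'E'
from h import *
for n in("scene","side"):
    d=env.get_image(n);f=d["frame"];hsv=cv2.cvtColor(f,cv2.COLOR_BGR2HSV)
    m=((hsv[...,2]>120)&(hsv[...,0]>15)&(hsv[...,0]<40)&(hsv[...,1]>25)&(hsv[...,1]<110)).astype(np.uint8)*255
    cs,_=cv2.findContours(m,cv2.RETR_EXTERNAL,cv2.CHAIN_APPROX_NONE)
    roi=(slice(100,320),slice(100,350)) if n=="scene" else (slice(195,390),slice(180,400))
    mm=np.zeros_like(m);mm[roi]=m[roi];cs,_=cv2.findContours(mm,cv2.RETR_EXTERNAL,cv2.CHAIN_APPROX_NONE)
    c=cv2.convexHull(max(cs,key=cv2.contourArea));hull=np.zeros_like(m);cv2.fillConvexPoly(hull,c,255);hull=cv2.erode(hull,np.ones((5,5)))
    ap=cv2.approxPolyDP(c,4,True)[:,0];print(n,cv2.contourArea(c))
    for p in ap:print(' corner',p,ray(d,*p,60).round(1))
    dk=((f.max(2)<75)&(hull>0)).astype(np.uint8)
    k,l,st,ce=cv2.connectedComponentsWithStats(dk)
    for i in range(1,k):
        if st[i,4]>25:print(' dark',ce[i].round(1),st[i],ray(d,*ce[i],69).round(1))
    x,y=(260,165) if n=="scene" else (240,210)
    cv2.imwrite(f"pics/{n}lock.png",cv2.resize(f[y:y+50,x:x+60],None,fx=10,fy=10,interpolation=cv2.INTER_NEAREST))
a=cv2.imread("pics/scenelock.png");b=cv2.imread("pics/sidelock.png")
cv2.imwrite("pics/lock.png",cv2.resize(np.hstack([a,b]),(800,333)))
E
```

```text
scene 23750.5
 corner [264 118] [383.3  15.5  60. ]
 corner [329 222] [648.1  66.4  60. ]
 corner [327 234] [669.9  55.3  60. ]
 corner [169 306] [ 721.5 -237.2   60. ]
 corner [117 175] [ 438.8 -290.4   60. ]
 dark [239.9 149.3] [236 145   9  10  62] [452.5 -51.4  69. ]
 dark [215.4 159.5] [207 148  18  23 229] [ 462.7 -102.3   69. ]
 dark [190.1 169.2] [182 161  17  17 180] [ 471.3 -153.3   69. ]
 dark [287.7 184.8] [278 171  23  34 278] [556.7  15.4  69. ]
 dark [164.5 179.7] [157 173  16  15 182] [ 480.9 -203.8   69. ]
side 21021.5
 corner [305 207] [647.8  65.1  60. ]
 corner [381 315] [ 705.8 -240.    60. ]
 corner [378 329] [ 689.7 -266.    60. ]
 corner [242 387] [ 435.  -314.5   60. ]
 corner [187 245] [379.2  16.2  60. ]
 dark [266.5 229. ] [255 223  32  13 152] [548.2  12.1  69. ]
 dark [225.1 261.3] [222 258   7   8  49] [449.1 -53.9  69. ]
 dark [233.8 280.5] [222 273  24  16 224] [ 458. -105.   69.]
 dark [243.6 300.9] [236 293  16  16 173] [ 467.8 -155.8   69. ]
 dark [254. 323.] [247 316  15  15 181] [ 477.1 -206.9   69. ]
```

View pics/lock.png

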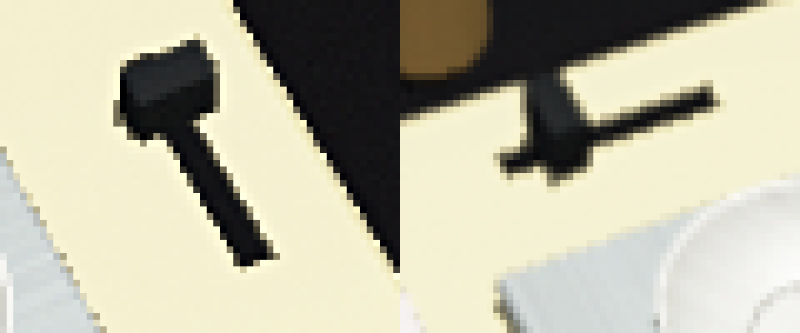

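```bash
python3 - <<'E'
from h import *
a=np.radians(10.4);X=np.array([np.cos(a),np.sin(a)]);Y=np.array([-X[1],X[0]]);O=np.array([460.4,-103.6])+80*X-26*Y
def loc(p):q=p[:2]-O;return np.round([q@X,q@Y],1)
for n,pts in(("scene",[(285.8,176.2,82),(285.5,184,60),(297.5,203.5,60)]),("side",[(262.5,224.5,82),(287,224.5,60),(256,234,60)])):
    d=env.get_image(n)
    for u,v,z in pts:p=ray(d,u,v,z);print(n,p.round(1),loc(p))
print(O)
s=env.get_state();print(s['t'],s['position'],s['qpos'])
E
```

```text
scene [545.4  15.   82. ] [ 25.  127.3]
scene [548.5  13.4  60. ] [ 27.8 125.2]
scene [595.4  22.9  60. ] [ 75.6 126.1]
side [540.6  14.7  82. ] [ 20.2 127.9]
side [595.6  22.5  60. ] [ 75.7 125.7]
side [525.   11.6  60. ] [  4.3 127.6]
[ 543.77921544 -114.73132662]
0.3 [ 177.39410091 -599.03398272  230.96960707] [-8.37381492e+01  3.02435256e+01  8.21103264e+01 -4.98789939e-04
  6.76891144e+01 -1.02271520e+01]
```

```bash
python3 -m pendant '{"rot":[[0,0,0],[0,0,1.22],[0,0,1.22],[0,0,1.22],[0,0,1.22],[0,0,1.22],[0,0,1.22],[0,0,1.22],[0,0,1.22],[0,0,1.22],[0,0,1.22],[0,0,1.22]],"xyz":[[0.5,-0.5,0],[1.4,-1.4,0],[2.3,-2.3,0],[3.2,-3.2,0],[4.1,-4.05,0],[5,-4.95,0],[5.9,-5.8,0.4],[6.8,-6.7,0.8],[7.7,-7.6,1.2],[8.6,-8.5,1.6],[9.4,-9.3,2.0],[9.85,-9.74,2.02]],"hand":[1,1,1,1,1,1,1,1,1,1,1,1]}' 40
python3 -m pendant '{"rot":[[0,0,0],[0,0,0]],"xyz":[[0,0,0],[0,0,0]],"hand":[1,1]}'
python3 - <<'E'
from h import *
s=env.get_state();print(s['t'],s['position'],s['eef_rot'],s['wrist_force'],s['opening'],s['qpos'])
d=env.get_image("side");cv2.imwrite("pics/s1.png",d["frame"])
d=env.get_image("scene");cv2.imwrite("pics/s2.png",d["frame"])
E
```

```text
t: 1.8
position: [511.7, 9.8, 129.2]
eef_rot: [-180.0, 0.1, 10.5]
wrist_force: [0.7, -0.7, -0.1]
opening: 0.001
grasp_force: 0.0
t: 2.05
position: [511.2, 7.4, 130.3]
eef_rot: [180.0, 0.0, 10.4]
wrist_force: [0.5, -0.4, 0.3]
opening: -0.001
grasp_force: 0.0
2.05 [511.17342767   7.37109095 130.33435727] [1.79988407e+02 2.52285353e-02 1.04332102e+01] [ 0.54770666 -0.40109952  0.2730799 ] -0.0014337944792080684 [-1.17020378e+01  3.03644184e+01  1.03730231e+02 -2.81789403e-02
  4.59243547e+01  6.78843543e+01]
```

View pics/s1.png

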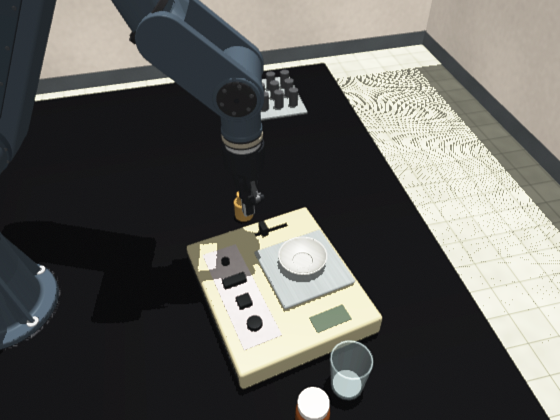

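The shut fingers, at about (250,190) in the side view, hover in front of the tab and clear of the weight. I'll descend to z≈68.

```bash
python3 -m pendant '{"rot":[[0,0,0],[0,0,0],[0,0,0],[0,0,0]],"xyz":[[-0.1,0,0.6],[-0.1,0,1.1],[-0.1,0,1.25],[-0.1,0,1.25]],"hand":[1,1,1,1]}'
python3 - <<'E'
from h import *
for n in("scene","side"):
    f=env.get_image(n)["frame"];x,y=(230,125) if n=="scene" else (210,170)
    cv2.imwrite(f"pics/{n}c.png",cv2.resize(f[y:y+100,x:x+100],(400,400)))
cv2.imwrite("pics/c1.png",np.hstack([cv2.imread("pics/scenec.png"),cv2.imread("pics/sidec.png")]))
E
```

```text
t: 2.65
position: [506.4, 5.8, 67.9]
eef_rot: [-180.0, 0.0, 10.3]
wrist_force: [-0.2, 0.6, -0.4]
opening: 0.003
grasp_force: 0.0
```

View pics/c1.png

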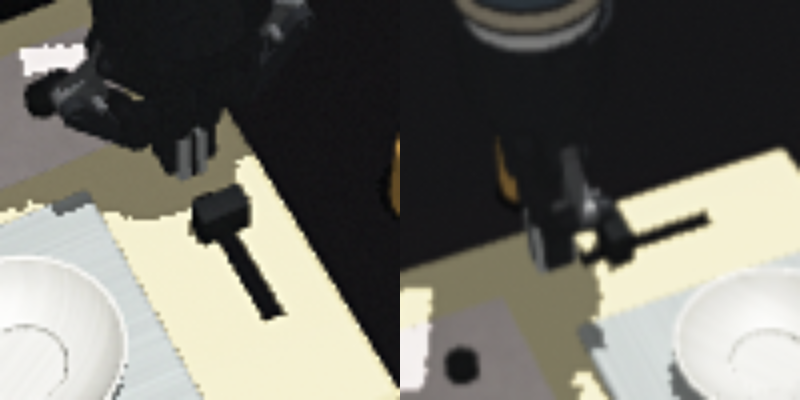

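The fingers stand just in front of the tab, with a small gap, roughly in line and maybe 3 mm too far right. I'll push to the rear.

```bash
python3 -m pendant '{"rot":[[0,0,0],[0,0,0],[0,0,0],[0,0,0],[0,0,0],[0,0,0],[0,0,0],[0,0,0],[0,0,0],[0,0,0]],"xyz":[[0.1,-0.05,0],[0.2,-0.05,0],[0.3,-0.05,0],[0.4,-0.05,0],[0.5,-0.05,0],[0.6,-0.05,0],[0.7,-0.05,0],[0.8,-0.05,0],[0.9,-0.05,0],[0.95,-0.05,0]],"hand":[1,1,1,1,1,1,1,1,1,1]}'
python3 -m pendant '{"rot":[[0,0,0],[0,0,0]],"xyz":[[0.05,0,0],[0.1,0,0]],"hand":[1,1]}'
```

```text
t: 4.0
position: [553.1, 17.8, 67.7]
eef_rot: [-180.0, 0.0, 10.4]
wrist_force: [-2.6, 0.6, 0.8]
opening: -0.002
grasp_force: 0.8
t: 4.25
position: [557.7, 18.6, 67.7]
eef_rot: [-180.0, 0.0, 10.4]
wrist_force: [-3.0, 0.9, 0.4]
opening: -0.001
grasp_force: 0.8
```

```bash
for i in 1; do :; done; python3 -m pendant '{"rot":[[0,0,0],[0,0,0]],"xyz":[[0.04,0,0],[0.06,0,0]],"hand":[1,1]}'
python3 -m pendant '{"rot":[[0,0,0],[0,0,0]],"xyz":[[0.04,0,0],[0.06,0,0]],"hand":[1,1]}'
```

```text
t: 4.5
position: [560.4, 19.1, 67.7]
eef_rot: [-180.0, 0.0, 10.4]
wrist_force: [-3.3, -0.4, 1.3]
opening: 0.003
grasp_force: 1.5
t: 4.75
position: [560.5, 19.2, 67.7]
eef_rot: [-180.0, 0.4, 10.4]
wrist_force: [-8.6, -2.4, 6.2]
opening: 0.005
grasp_force: 4.5
```

The force jumped to about 9 N while the TCP stopped, so the tab is on its end stop. I'll back off, lift and check.

```bash
python3 -m pendant '{"rot":[[0,0,0],[0,0,0],[0,0,0],[0,0,0],[0,0,0],[0,0,0],[0,0,0],[0,0,0],[0,0,0]],"xyz":[[-0.15,0,0],[-0.4,0,0],[-0.5,0,-0.4],[-0.8,0,-1],[-1.5,0.5,-1],[-2.2,1.2,-1],[-2.4,2,-1],[-2.4,2,-1],[-2.4,2,-1]],"hand":[1,1,1,1,1,1,1,1,1]}'
python3 - <<'E'
from h import *
a=np.radians(10.4);X=np.array([np.cos(a),np.sin(a)]);Y=np.array([-X[1],X[0]])
k=np.array([460.4,-103.6]);s=env.get_state();q=k-s['position'][:2];print(s['position'],s['wrist_force'],q@X/50,-q@Y/50)
for n in("scene","side"):
    f=env.get_image(n)["frame"];x,y=(180,125) if n=="scene" else (210,190)
    cv2.imwrite(f"pics/{n}c.png",cv2.resize(f[y:y+133,x:x+133],(400,400)))
cv2.imwrite("pics/c2.png",np.hstack([cv2.imread("pics/scenec.png"),cv2.imread("pics/sidec.png")]))
E
```

```text
t: 5.88
position: [463.4, -100.2, 117.9]
eef_rot: [-180.0, -0.0, 10.3]
wrist_force: [-0.7, -0.3, -0.5]
opening: -0.003
grasp_force: 0.0
[ 463.44288895 -100.21636731  117.86074417] [-0.65017072 -0.25286663 -0.49059257] -0.07207418472593206 0.05557489735204144
```

View pics/c2.png

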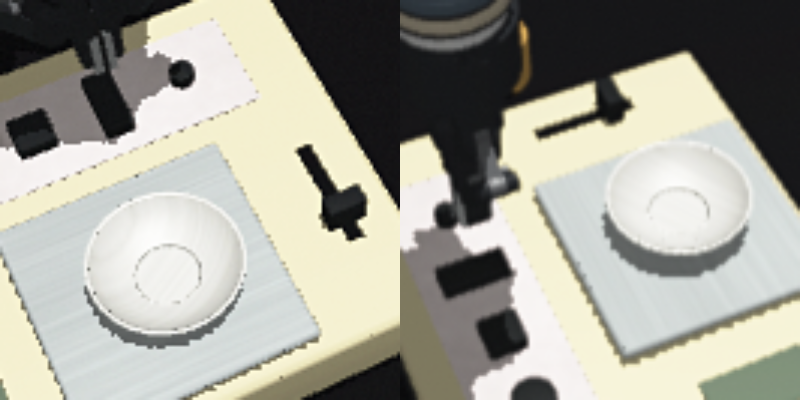

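The tab is at the rear: visible slot in front of it, and the short end bit behind matches the one that was in front at the start. The fingers are above the bar key, so I'll centre them and descend to just above it.

```bash
python3 -m pendant '{"rot":[[0,0,0],[0,0,0],[0,0,0],[0,0,0]],"xyz":[[-0.07,0.05,0.4],[-0.07,0.05,0.76],[-0.07,0.05,0.84],[-0.07,0.05,0.84]],"hand":[1,1,1,1]}'
python3 -m pendant '{"rot":[[0,0,0],[0,0,0],[0,0,0]],"xyz":[[0,0,0.04],[0,0,0.08],[0,0,0.1]],"hand":[1,1,1]}'
```

```text
t: 6.48
position: [460.7, -102.8, 75.8]
eef_rot: [-180.0, 0.0, 10.5]
wrist_force: [-0.1, 0.4, 0.0]
opening: 0.001
grasp_force: 0.0
t: 6.85
position: [461.0, -103.6, 71.1]
eef_rot: [180.0, -0.1, 10.4]
wrist_force: [0.1, 1.1, 1.7]
opening: -0.001
grasp_force: 1.0
```

```bash
python3 -m pendant '{"rot":[[0,0,0],[0,0,0],[0,0,0]],"xyz":[[0,0,0.05],[0,0,0.1],[0,0,0.11]],"hand":[1,1,1]}'
```

```text
t: 7.22
position: [461.0, -103.6, 65.9]
eef_rot: [180.0, -0.1, 10.4]
wrist_force: [-0.9, 0.9, 12.3]
opening: 0.001
grasp_force: 6.6
```

```bash
python3 -m pendant '{"rot":[[0,0,0],[0,0,0],[0,0,0],[0,0,0]],"xyz":[[0,0,-0.004],[0,0,-0.004],[0,0,-0.004],[0,0,-0.004]],"hand":[1,1,1,1]}'
```

```text
t: 7.72
position: [461.0, -103.6, 66.0]
eef_rot: [180.0, -0.1, 10.4]
wrist_force: [-0.6, 1.2, 7.8]
opening: -0.001
grasp_force: 4.0
```

Down, at about 7.8 N. I'll hold until about t=10.3 and then release.

```bash
python3 -m pendant '{"rot":[[0,0,0],[0,0,0],[0,0,0],[0,0,0],[0,0,0],[0,0,0],[0,0,0],[0,0,0],[0,0,0],[0,0,0],[0,0,0]],"xyz":[[0,0,0],[0,0,0],[0,0,0],[0,0,0],[0,0,0],[0,0,0],[0,0,0],[0,0,0],[0,0,0],[0,0,0],[0,0,0]],"hand":[1,1,1,1,1,1,1,1,1,1,1]}'
python3 -m pendant '{"rot":[[0,0,0],[0,0,0],[0,0,0],[0,0,0],[0,0,0],[0,0,0],[0,0,0],[0,0,0],[0,0,0],[0,0,0]],"xyz":[[0,0,0],[0,0,0],[0,0,0],[0,0,0],[0,0,0],[0,0,0],[0,0,0],[0,0,0],[0,0,0],[0,0,0]],"hand":[1,1,1,1,1,1,1,1,1,1]}'
python3 -m pendant '{"rot":[[0,0,0],[0,0,0],[0,0,0],[0,0,0],[0,0,0],[0,0,0]],"xyz":[[0,0,-0.1],[0,0,-0.4],[0,0,-1],[0,0,-1.8],[-0.6,0,-2.4],[-0.6,0,-2.4]],"hand":[1,1,1,1,1,1]}'
python3 - <<'E'
from h import *
for n in("scene","side"):
    f=env.get_image(n)["frame"];x,y=(110,110) if n=="scene" else (180,190)
    cv2.imwrite(f"pics/{n}c.png",cv2.resize(f[y:y+200,x:x+200],(400,400)))
cv2.imwrite("pics/c3.png",np.hstack([cv2.imread("pics/scenec.png"),cv2.imread("pics/sidec.png")]))
E
```

```text
t: 9.1
position: [461.0, -103.6, 66.0]
eef_rot: [180.0, -0.1, 10.4]
wrist_force: [-0.1, 2.1, 7.3]
opening: -0.001
grasp_force: 4.0
t: 10.35
position: [461.0, -103.6, 66.0]
eef_rot: [180.0, -0.1, 10.4]
wrist_force: [-0.1, 1.5, 9.1]
opening: -0.002
grasp_force: 4.0
t: 11.1
position: [430.2, -109.0, 186.8]
eef_rot: [179.9, -0.1, 10.3]
wrist_force: [0.6, -0.4, -0.2]
opening: -0.002
grasp_force: 0.0
```

View pics/c3.png

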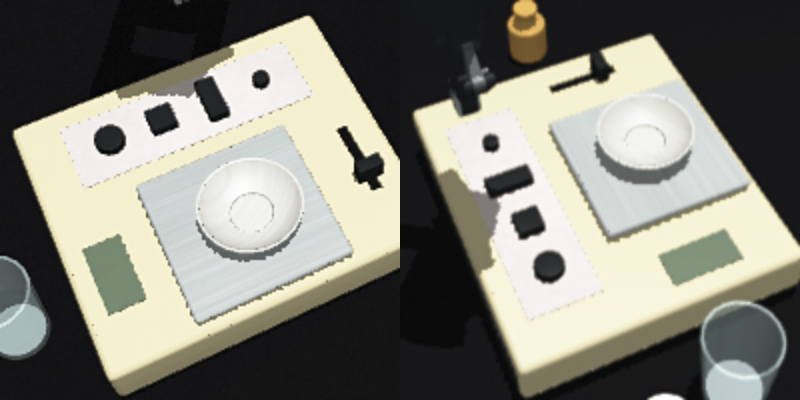

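The tab is at the rear, all keys are up, the dish and the other things look undisturbed, and the robot is clear. Handing in.

```bash
python3 -c "
from bench import env
print(env.close_job())"
```

```text
the job is handed in; nothing more can be done
None
```

I pushed the lock tab to its rear stop, then pressed the bar key fully down for about 3 s (8–12 N) and let it spring back; nothing else looked disturbed, and the job is handed in (no verdict shown).

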